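# Hold the slide rack over the staining trough

### The job

Take the steel slide rack by its finger tab, draw it straight out of the front of the draining stand before lifting it, then carry it over the tube rack to the white staining trough without touching either with the slide rack. Finish while still holding it level and still about a centimetre above the trough's rim, centred over the mouth with its long side along the trough's long side, ready to go straight in; do not lower it in, put it down or let go, and leave everything else where it stands.

Things in the scene. Friction and masses are not known exactly. Their poses are not given: they have to be found in the camera images.
- slide_rack: Loose steel slide rack, 0.15 to 0.31 kg: basket 54 (its x) x 84 (its y) x 40 mm high with upright glass slides; an 8 mm round stem rises from its middle to a flat finger tab, 80 to 108 mm above the underside. Starts in the stand, underside at z = 4 mm, axes parallel to the stand's within 2 degrees, stem up through the slot. Origin: centre of the underside; z up.
- rack_tab (a point): Centre of the rack's finger tab, 94 mm above the rack's origin, where it is gripped. The tab is 10 mm thick along the rack's x, 44 mm along its y and 28 mm high.
- stand: Fixed aluminium draining stand, 70 (its x) x 108 (its y) x 55 mm high: a bay 92 mm wide with floor (4 mm), side walls, back wall and a cover plate (50 to 55 mm high) over the basket; open only at the front, its -x side, roughly toward the robot. It stands left or right of the tube rack, the trough at the other side. Origin: centre of the underside; z up.
- stand_front (a point): Middle of the cover's front edge, where its 16 mm wide slot for the stem opens; 35 mm along -x from the stand's origin, 55 mm up. The basket has 4 mm play each side and 6 mm under the cover, so the rack comes out only by sliding along the stand's -x; it is out once its origin is 62 mm in front of the stand's origin.
- trough: The white staining trough, fixed, empty and open at the top: outside 90 (its x) x 120 (its y) x 60 mm high, walls 5 mm, mouth 80 x 110 mm, and a 12 mm lug under the rim at either y end. Origin: centre of the underside; z up. The rack's long side (y) belongs along the trough's long side (y), either way round.
- trough_mouth (a point): Centre of the trough's mouth at the height of its rim, 60 mm above the worktop.
- tube_rack: Loose wire rack full of capped tubes, 62 (its x) x 200 (its y) x 98 mm high, standing between stand and trough with its long side (y) pointing roughly away from the robot. Origin: centre of the underside. It must stay as it is.
- brown_dropper: Bystander, to be left alone: brown dropper bottle with a white teat, 31 mm wide, 100 mm tall, standing at the back. Origin: centre of the underside.
- vial: Bystander, to be left alone: small white-bodied vial with a blue cap, 24 mm wide, 48 mm tall, standing at the back. Origin: centre of the underside.
- timer: Bystander, to be left alone: white digital bench timer, 48 x 64 x 46 mm, standing at the back. Origin: centre of the underside.
- specimen_cup: Bystander, to be left alone: clear specimen cup with a red lid, 65 mm wide, 70 mm tall, at the left. Origin: centre of the underside.
- red_slide_box: Bystander, to be left alone: closed red slide storage box, 73 x 98 x 35 mm, at the right. Origin: centre of the underside.
- petri_dish: Bystander, to be left alone: round petri dish, 64 mm wide, 14 mm tall, at the right near the robot. Origin: centre of the underside.
Things that resemble listed ones, but are neither listed nor needed, are in the scene too. What is shaped like the slide_rack but yellow is not meant.

How it is judged:
On the way, in this order (a step that is already met when the one before it is completed fails the run):
1. the rack is drawn straight out of the front of the stand, still low (x of slide_rack in the frame of stand below -0.063 m and y of slide_rack in the frame of stand between -0.03 and 0.03 m and height (world z) of slide_rack below 0.04 m), for 0.05 s.
2. the rack, held, is carried over the tube rack (height (world z) of slide_rack above 0.098 m and contact force between the fingers and slide_rack above 0.5 N and x of slide_rack in the frame of tube_rack between -0.05 and 0.05 m and y of slide_rack in the frame of tube_rack between -0.125 and 0.125 m), for 0.05 s.
At the end, for the whole second after the job is handed in: Held still in the fingers and upright (7 degrees), underside 2 to 25 mm above the trough's rim, centre within 9 mm of the middle of the mouth, long side within 7 degrees of the trough's, touching only the gripper; tube rack and bystanders within 15 mm of where they stood (z of slide_rack in the frame of trough between 0.062 and 0.085 m and horizontal distance between slide_rack and trough_mouth below 0.009 m and angle between the y axis of slide_rack and the y axis of trough, either way round below 0.13 rad and angle between slide_rack's own z axis and vertical below 0.12 rad and contact force between the fingers and slide_rack above 0.5 N and contact force between slide_rack and trough below 0.05 N and linear speed of slide_rack below 0.02 m/s and distance of each of tube_rack, brown_dropper, vial, timer, specimen_cup, red_slide_box, petri_dish from where it was at the start of the episode below 0.015 m); the arm keeps its last pose, push and grip.
It fails at once if the slide rack touches the trough (contact force between slide_rack and trough above 0.3 N).
It fails at once if the slide rack touches the tube rack (contact force between slide_rack and tube_rack above 0.3 N).
It fails at once if the tube rack or a bystander is moved by more than 15 mm or the tube rack is tipped (distance of any of tube_rack, brown_dropper, vial, timer, specimen_cup, red_slide_box, petri_dish from where it was at the start of the episode above 0.015 m or angle between tube_rack's own z axis and vertical above 0.2 rad).
It also fails if it takes over 45 s, if anything falls off the work surface, if the arm or the gripper's body presses on something with over 40 N, if the wrist force passes 120 N, or if a joint passes its speed limit or range.

### The arm

A 7-joint arm with a two-finger parallel gripper is mounted at the origin on a cart in front of the work surface, level with it; the furniture and walls round the work are solid. World frame = base frame: x ahead of the robot, y to its left, z up, the work surface at z = 0. Lengths are in m, angles in rad, forces in N, time in s.
With the tool pointing down it reaches from about 0.4 to 0.9 m from the base axis. Payload 5.5 kg.
Tool frame: the origin (TCP) lies midway between the tips of the shut fingers; the grasp point (between the pads) lies 19 mm behind it (manip.grip_depth is the distance from the TCP to the grasp point, in m); z points along the fingers, y is the line along which they close (so a half turn about z gives the same grasp; the last joint's range is limited). The gripper opens to 92 mm and grips with 3 to 60 N. Pads are 19 mm wide; open, the fingers measure 130 mm over their backs; the gripper's body (75 mm by 190 mm) begins 47 mm behind the grasp point.
Start: joints at [1.595, 0.501, -0.427, 1.55, 0.221, 1.138, -0.21], TCP at [0.154, -0.632, 0.227] pointing down, gripper open.
Joint ranges: [-2.88, 2.88], [-0.31, 2.03], [-1.54, 1.56], [0.2, 2.42], [-1.41, 4.55], [0.19, 2.02], [-2.57, 2.57]. Speed limits (rad/s): [2.57, 2.57, 3.14, 3.14, 3.14, 3.14, 3.14].

### API

Orientations are given as a unit quaternion [x, y, z, w].
In Python, from bench import manip, effector, viewer gives the robot as it stands. Calls block until the motion is done:
- manip.move_pose(position, orientation): joint-space move of the TCP to a pose.
- manip.servo_line(position, ori=None, vel=0.15): straight line of the TCP; ori=None keeps the orientation; vel is the mean speed in m/s.
- manip.movej(angles): joint-space move.
- effector.open_jaws() and effector.close(f_grip=None): open the fingers fully, or close them until they stop; f_grip is the grip in N (None keeps the last).
- manip.sleep(seconds).
- manip.solve_ik(position, orientation): joint angles nearest the present ones, or None.
- viewer.get_image(name): name is "scene" or "top"; returns the picture (420x560x3 uint8, red, green, blue); there is no depth.
- viewer.get_calibration(name): a dict with "vfov" (degrees; the focal length in pixels is half the picture's height over the tangent of half this angle, whatever the lens; pixels are square), "cx", "cy" (the principal point, pixels), "eye" and "attitude" of the camera in the world. Camera axes: x right, y down, z forward; pixel columns grow to the right and rows downward; lengths in m; the calibration is good to about 2 mm. A picture is of the moment at which its call begins. get_calibration takes no time and is no camera call.
A pose or a line that the arm cannot do raises manip.PlanningError and nothing moves.
- manip.hand_in(): hands the job in; it is judged then, once.
Readings, each from a call of its own:
- manip.current_clock(): time.
- manip.current_q(): joint angles.
- manip.current_joint_velocities(): joint speeds.
- manip.current_tau(): joint torques, N m.
- manip.current_tool_pos(): TCP position.
- manip.current_tcp_rot(): TCP orientation.
- manip.current_force(): force on the tool from outside, world axes, zero at the start.
- manip.current_wrist_torque(): the same for the moment, N m.
- manip.current_finger_gap(): finger opening in m.
- manip.current_gripper_force(): force on a finger pad.
Only numpy, scipy, OpenCV 4.12 (cv2) and the standard library are available. Lean on these libraries where they do the work, as an engineer would, in place of code of your own. Each camera call takes 0.05 s, during which the arm holds its last target. There are 200 camera calls.

## Working session

There is one attempt and no reset: what is moved stays moved. The work goes in short steps, each a Python script; the robot and the scene stay as the last script left them, time stands still between calls to the robot, and variables do not carry over. Pictures are saved under pics/ and viewed, at most 10 in all, crops included, and the job is handed in when it is done.

```bash
mkdir -p pics; python3 - <<'E'
from bench import manip, effector, viewer
import cv2, numpy as np
for n in ("scene","top"):
    im=viewer.get_image(n); cv2.imwrite(f"pics/{n}0.png",im[:,:,::-1]); print(n,viewer.get_calibration(n))
print(manip.current_tool_pos(),manip.current_tcp_rot(),manip.grip_depth,manip.current_clock(),manip.current_finger_gap())
E
```

```text
scene {'vfov': 43.96529143755464, 'cx': 284.45594708100464, 'cy': 201.01007441973837, 'eye': array([-0.36587125, -0.05321108,  1.36557052]), 'attitude': array([ 0.70803411, -0.63439832,  0.20420988, -0.23350545])}
top {'vfov': 56.30098228272502, 'cx': 278.61246654792484, 'cy': 211.32501911362553, 'eye': array([0.39494278, 0.05313065, 1.59974459]), 'attitude': array([-0.70084946,  0.71047345, -0.03898139,  0.0501793 ])}
[ 0.15355099 -0.63096644  0.22580231] [ 9.92877745e-01  1.19134589e-01 -7.90099678e-05 -8.52764120e-04] 0.0188 0.1 0.09174191005932789
```

View pics/scene0.png

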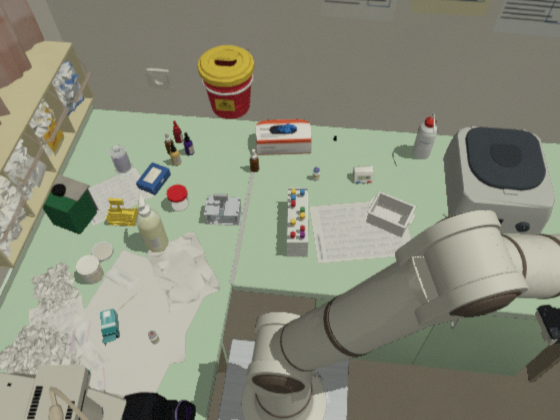

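View pics/top0.png

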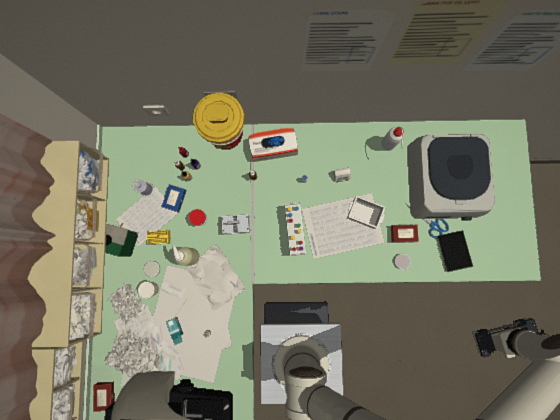

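The stand holding the rack is at scene (222,208) / top (235,224). The tube rack is at scene (297,222) / top (293,229), and the trough at scene (391,213) / top (366,211). The yellow lookalike is at the far left. I'll zoom in on both views.

```bash
python3 - <<'E'
import cv2
for n,(x0,y0,x1,y1) in {"scene":(195,175,425,265),"top":(212,190,394,262)}.items():
    im=cv2.imread(f"pics/{n}0.png")
    if n=="scene":
        a=im[185:235,195:255]; b=im[180:265,275:425]
    else:
        a=im[205:245,212:260]; b=im[190:262,275:394]
    a=cv2.resize(a,None,fx=13 if n=="top" else 10,fy=13 if n=="top" else 10,interpolation=cv2.INTER_CUBIC); cv2.imwrite(f"pics/{n}_stand.png",a)
    b=cv2.resize(b,None,fx=5,fy=5,interpolation=cv2.INTER_CUBIC); cv2.imwrite(f"pics/{n}_tr.png",b)
E
```

```text
(no output)
```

View pics/scene_stand.png

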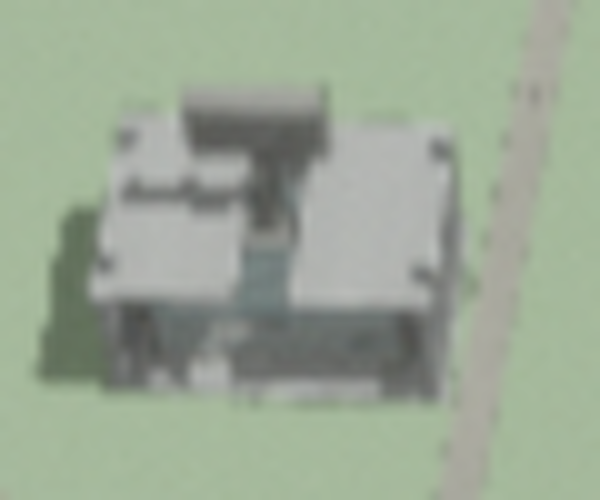

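View pics/top_stand.png

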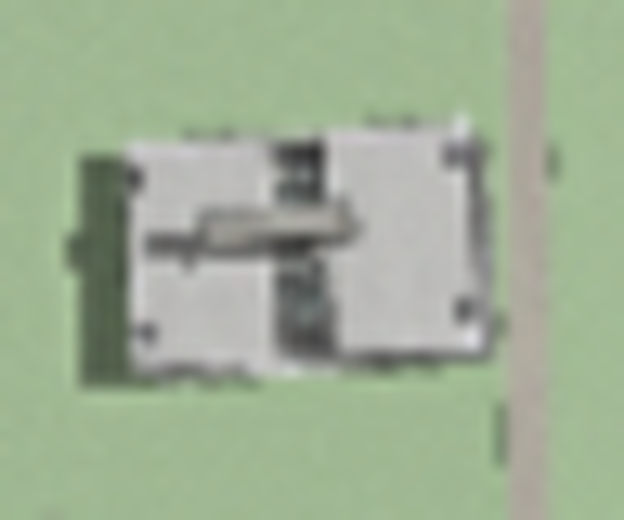

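View pics/top_tr.png

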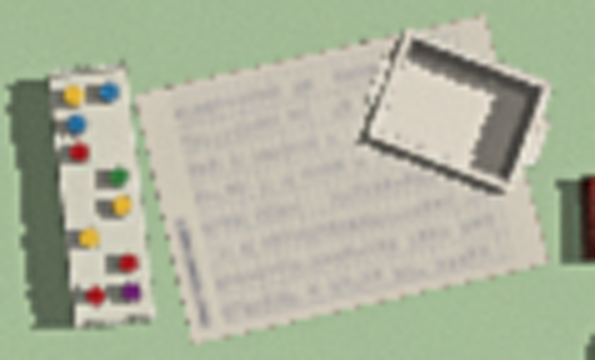

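View pics/scene_tr.png

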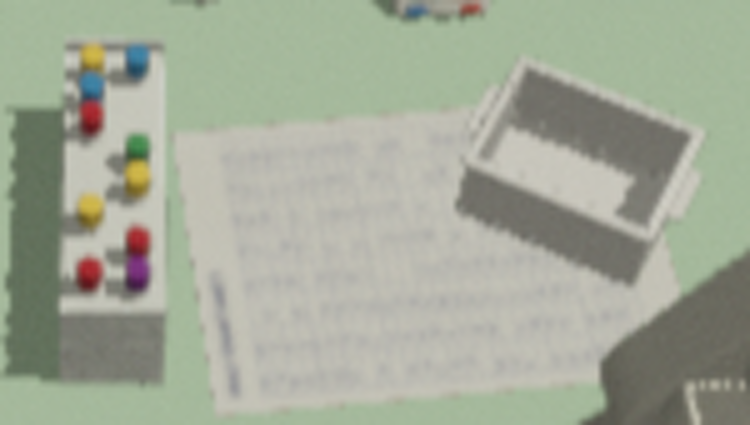

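Corners I read off:
- **Stand cover:** scene crop (92,297), (440,305), (455,125), (118,112); top crop (138,368), (487,355), (468,130), (130,143).
- **Tab:** scene crop x 183–326, y 88–150; top crop x 198–353, y 203–250.
- **Trough rim:** visible in both views.
- **Tube rack:** almost parallel to world x.

Next I triangulate.

```bash
cat > cam.py <<'E'
import numpy as np
from scipy.spatial.transform import Rotation as R
from bench import viewer
C={n:viewer.get_calibration(n) for n in("scene","top")}
def ray(n,px):
    c=C[n]; f=210/np.tan(np.radians(c["vfov"]/2))
    d=np.array([(px[0]-c["cx"])/f,(px[1]-c["cy"])/f,1.])
    d=R.from_quat(c["attitude"]).apply(d); return c["eye"],d/np.linalg.norm(d)
def plane(n,px,z):
    e,d=ray(n,px); return e+d*(z-e[2])/d[2]
def tri(ps,pt):
    A=np.zeros((3,3));b=np.zeros(3)
    for n,p in(("scene",ps),("top",pt)):
        e,d=ray(n,p); M=np.eye(3)-np.outer(d,d); A+=M; b+=M@e
    return np.linalg.solve(A,b)
def crop(p,x0,y0,f): return np.array([x0,y0])+(np.array(p,float)+.5)/f-.5
E
cat > m.py <<'E'
from cam import *
np.set_printoptions(precision=4,suppress=True)
S=lambda l:[crop(p,195,185,10) for p in l]; T=lambda l:[crop(p,212,205,13) for p in l]
S2=lambda l:[crop(p,275,180,5) for p in l]; T2=lambda l:[crop(p,275,190,5) for p in l]
def rep(name,s,t,z):
    X=np.array([tri(a,b) for a,b in zip(s,t)])
    print(name,"tri mean",X.mean(0),"z",X[:,2])
    for n,q in(("scene",s),("top",t)):
        P=np.array([plane(n,a,z) for a in q])[:,:2]
        e=P[1]-P[0]+P[2]-P[3]; f=P[3]-P[0]+P[2]-P[1]
        print("  ",n,P.mean(0),"e01",np.linalg.norm(e)/2,np.degrees(np.arctan2(e[1],e[0])),"e03",np.linalg.norm(f)/2,np.degrees(np.arctan2(f[1],f[0])))
rep("stand",S([(92,297),(440,305),(455,125),(118,112)]),T([(138,368),(487,355),(468,130),(130,143)]),.055)
rep("trough",S2([(465,160),(650,240),(703,132),(525,58)]),T2([(362,137),(505,192),(548,85),(407,32)]),.06)
rep("tubes",S2([(60,310),(163,310),(163,45),(65,45)]),T2([(77,325),(153,318),(128,68),(50,78)]),.09)
rep("tab top",S([(185,115),(326,117),(326,88),(183,88)]),T([(198,240),(352,228),(350,203),(198,208)]),.112)
E
python3 m.py
```

```text
stand tri mean [0.5436 0.2506 0.0599] z [0.0544 0.0641 0.0633 0.0578]
   scene [0.5469 0.2533] e01 0.10677742312707227 -86.0456414893851 e03 0.06970783235892956 5.241719715518788
   top [0.5443 0.2495] e01 0.10484486138147676 -88.63839881082053 e03 0.06900168381791012 3.501632666040216
trough tri mean [ 0.5828 -0.2666  0.0641] z [0.0658 0.0627 0.0625 0.0654]
   scene [ 0.586  -0.2679] e01 0.11936381558949193 -112.84510940573426 e03 0.09022193746135664 -22.938393409019625
   top [ 0.5833 -0.2667] e01 0.11842368583944364 -112.06863686116817 e03 0.09183411279171544 -24.40683723541622
tubes tri mean [0.5178 0.0153 0.0861] z [0.0855 0.0883 0.0851 0.0857]
   scene [0.5148 0.0168] e01 0.05984870344500691 -83.86982914292024 e03 0.19185727978439907 5.142667597683382
   top [0.5176 0.0137] e01 0.05970838080337045 -84.46806551542498 e03 0.19292595179134733 4.936078457130879
tab top tri mean [0.5476 0.253  0.1092] z [0.1065 0.1085 0.1141 0.1078]
   scene [0.5455 0.2535] e01 0.04287530933943288 -84.393631583185 e03 0.010601519439488222 12.201372582391247
   top [0.5475 0.2515] e01 0.04504262042611634 -87.62710929606698 e03 0.008418082665463929 2.139393419178565
```

Measurements so far:

| Item | Position (x, y), m | Yaw | Height |
|---|---|---|---|
| Stand | (0.5455, 0.251) | about 3.5° | – |
| Tab | (0.5465, 0.2525) | – | top at 0.109 |
| Trough | (0.5845, -0.267) | -23° | rim about 0.062 |
| Tube rack | (0.516, 0.015) | 5° | – |

Next I check IK and move above the tab.

```bash
cat > h.py <<'E'
from cam import *
from bench import manip,effector
np.set_printoptions(precision=4,suppress=True)
def down(t):  # fingers close along world angle t (deg)
    a=np.radians(t+90)/2; return np.array([np.cos(a),np.sin(a),0,0])
GD=manip.grip_depth
STAND=np.array([.5455,.2513]); TAB=np.array([.5465,.2525]); TH=3.5
TROUGH=np.array([.5845,-.2673]); TT=-23.
E
python3 - <<'E'
from h import *
for p,t in [((.2,-.45,.36),-76),((.45,-.15,.36),-20),((*TAB,.25),TH),((*TAB,.098-GD),TH),((.47,.248,.24),TH),((.516,.015,.24),-10),((*TROUGH,.23),TT)]:
    q=manip.solve_ik(np.array(p),down(t)); print(p,t,q)
try:
    manip.servo_line(manip.current_tool_pos()+[0,0,.14],vel=.2)
    manip.move_pose(np.array([.22,-.42,.36]),down(-76)); print(manip.current_clock(),manip.current_q())
    manip.move_pose(np.array([.45,-.1,.36]),down(-20)); print(manip.current_clock(),manip.current_q())
    manip.move_pose(np.array([*TAB,.25]),down(TH)); print(manip.current_clock(),manip.current_q(),manip.current_tool_pos())
except manip.PlanningError as e: print("ERR",e)
E
```

```text
(0.2, -0.45, 0.36) -76 [ 1.592   0.1015 -0.5316  1.7529  0.0533  1.3014 -0.2781]
(0.45, -0.15, 0.36) -20 [ 1.3123  0.1342 -1.1304  1.7786  0.1257  1.3075 -0.1966]
(np.float64(0.5465), np.float64(0.2525), 0.25) 3.5 [ 0.3738  0.7196 -1.3001  1.6354  0.7098  1.3444 -0.9729]
(np.float64(0.5465), np.float64(0.2525), 0.0792) 3.5 [ 0.3576  1.0388 -1.3073  1.7677  1.0717  1.2457 -1.1933]
(0.47, 0.248, 0.24) 3.5 [ 0.429   0.5646 -1.294   1.8177  0.5813  1.2151 -0.9813]
(0.516, 0.015, 0.24) -10 [ 0.8381  0.4363 -1.1539  1.8541  0.4392  1.14   -0.6465]
(np.float64(0.5845), np.float64(-0.2673), 0.23) -23.0 [ 0.9907  0.6051 -0.8868  1.5562  0.4895  1.216  -0.3835]
1.8333 [ 1.5652  0.0648 -0.5544  1.7893  0.0357  1.297  -0.3259]
3.3 [ 1.3025  0.0987 -1.1953  1.8046  0.0953  1.3022 -0.2688]
4.725 [ 0.2642  0.5679 -1.0445  1.6379  0.5154  1.239  -0.8275] [0.5475 0.2507 0.2502]
```

```bash
python3 - <<'E'
from h import *
manip.sleep(.3); print(manip.current_tool_pos(),R.from_quat(manip.current_tcp_rot()).as_matrix()[:,1])
manip.servo_line(np.array([*TAB,.13]),ori=down(TH),vel=.15)
manip.servo_line(np.array([*TAB,.098-GD]),ori=down(TH),vel=.06); manip.sleep(.2)
print(manip.current_clock(),manip.current_tool_pos(),manip.current_force(),manip.current_finger_gap(),manip.current_q())
import cv2
a=viewer.get_image("scene")[130:270,170:350];b=viewer.get_image("top")[150:290,180:360]
cv2.imwrite("pics/pre.png",cv2.resize(np.hstack([a,b])[:,:,::-1],None,fx=2.2,fy=2.2,interpolation=cv2.INTER_CUBIC))
E
```

```text
[0.5471 0.2514 0.2504] [0.9983 0.0591 0.0007]
7.175 [0.5468 0.2526 0.0796] [ 0.1821 -0.1447 -0.037 ] 0.09165973020394429 [ 0.162   0.7521 -0.8945  1.7731  0.703   0.9692 -0.9622]
```

View pics/pre.png

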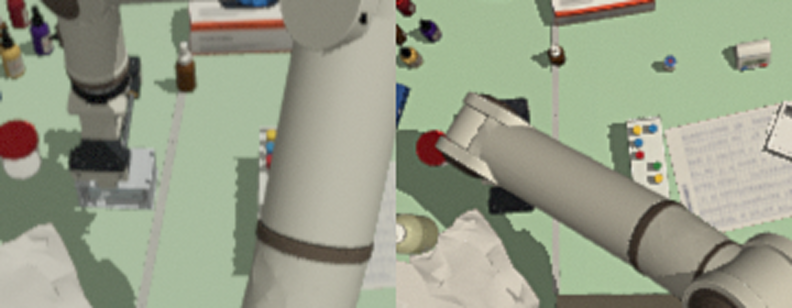

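The fingers straddle the tab at scene (115,165), with no contact and the surroundings clear. Closing and starting the draw, checking forces.

```bash
python3 - <<'E'
from h import *
effector.close(f_grip=35); manip.sleep(.2)
def st(s): print(s,round(manip.current_clock(),2),manip.current_tool_pos(),manip.current_force(),manip.current_wrist_torque(),round(manip.current_finger_gap(),4),manip.current_gripper_force())
st("closed")
p=np.array(manip.current_tool_pos()); p[2]+=.0015
manip.servo_line(p,vel=.02); manip.sleep(.1); st("up")
d=np.array([np.cos(np.radians(TH)),np.sin(np.radians(TH)),0])
for k in (.01,.02,.03,.045,.06,.076):
    manip.servo_line(p-d*k,ori=down(TH),vel=.06); st(k)
    f=manip.current_force()
    if np.linalg.norm(f[:2])>15: print("stop"); break
E
```

```text
closed 8.71 [0.5463 0.2523 0.0789] [-0.8491  0.2325 -2.0285] [-0.0317 -0.0859 -0.038 ] 0.0096 34.99800682067871
up 9.06 [0.5462 0.2523 0.0804] [ 0.3007 -0.0852 -2.5233] [-0.0068 -0.0794 -0.0151] 0.0094 34.99821960926056
0.01 9.38 [0.5355 0.2517 0.0804] [-1.5928 -0.4571 -3.1266] [-0.0528 -0.0914  0.0084] 0.0097 34.99823570251465
0.02 9.69 [0.5258 0.2511 0.0805] [ 0.1146 -0.2777 -2.1183] [-0.0125 -0.1907  0.0033] 0.0098 34.99820351600647
0.03 10.01 [0.5158 0.2505 0.0804] [ 0.4489 -0.4516 -3.4165] [ 0.004  -0.1336 -0.0091] 0.0097 34.99825716018677
0.045 10.41 [0.501  0.2495 0.0805] [ 0.7295  0.8598 -3.3341] [ 0.0042 -0.1496  0.0071] 0.0099 34.998119473457336
0.06 10.81 [0.486  0.2486 0.0805] [ 0.2476 -0.0396 -2.4605] [-0.0393 -0.1328  0.0006] 0.0098 34.99816417694092
0.076 11.22 [0.4701 0.2476 0.0805] [ 0.1789 -0.3842 -2.1495] [-0.0558 -0.1608 -0.0178] 0.01 34.99818563461304
```

The draw was smooth, with side forces under 2 N and the rack's weight of about 2.5 N carried by the gripper. I draw 8 mm more for margin, lift, and go over the tube rack to hover high above the trough.

```bash
python3 - <<'E'
from h import *
import cv2
def st(s): print(s,round(manip.current_clock(),2),manip.current_tool_pos(),manip.current_force(),round(manip.current_finger_gap(),4))
p=np.array(manip.current_tool_pos())
p=p-.008*np.array([np.cos(np.radians(TH)),np.sin(np.radians(TH)),0])
manip.servo_line(p,ori=down(TH),vel=.05); manip.sleep(.2); st("out")
p[2]=.235; manip.servo_line(p,ori=down(TH),vel=.12); st("lift")
manip.servo_line(np.array([.50,.015,.245]),ori=down(-8),vel=.15); manip.sleep(.1); st("over")
manip.servo_line(np.array([*TROUGH,.235]),ori=down(TT),vel=.15); manip.sleep(.5); st("trough")
print(manip.current_q())
ims={n:viewer.get_image(n)[:,:,::-1] for n in("scene","top")}
for n in ims: cv2.imwrite(f"pics/{n}1.png",ims[n])
a=ims["scene"][140:280,310:470];b=ims["top"][150:290,290:450]
cv2.imwrite("pics/hover.png",cv2.resize(np.hstack([a,b]),None,fx=2.5,fy=2.5,interpolation=cv2.INTER_CUBIC))
E
```

```text
out 11.74 [0.4623 0.2471 0.0805] [-0.3746  0.5782 -2.1688] 0.0097
lift 13.18 [0.4616 0.2468 0.2342] [-0.5868 -0.3005 -2.7585] 0.0095
over 15.0 [0.4999 0.0159 0.245 ] [-0.9714  0.8198 -2.9953] 0.01
trough 17.62 [ 0.5845 -0.2673  0.235 ] [-0.6083  0.2628 -2.8738] 0.01
[ 0.9964  0.6036 -0.897   1.5507  0.4907  1.2265 -0.3842]
```

View pics/hover.png

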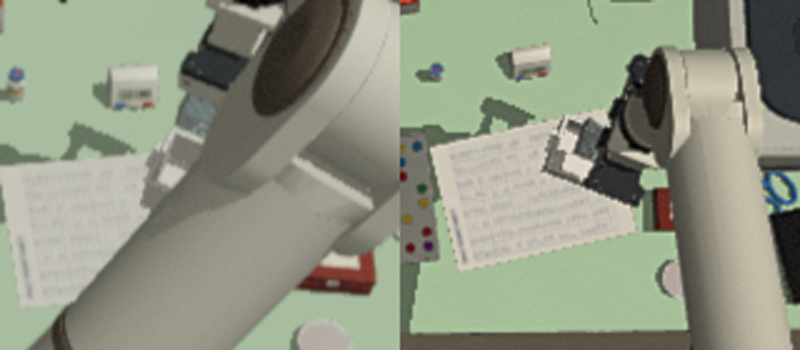

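The rack is held upright over the trough, visible at scene crop (180,140) and top crop (590,140). The trough's near-left corner matches the estimate. Lowering to about 13 mm above the rim.

```bash
python3 - <<'E'
from h import *
import cv2
for z in (.175,.148):
    manip.servo_line(np.array([*TROUGH,z]),ori=down(TT),vel=.06); manip.sleep(.3)
    print(round(manip.current_clock(),2),manip.current_tool_pos(),manip.current_force(),manip.current_wrist_torque(),round(manip.current_finger_gap(),4))
print(R.from_quat(manip.current_tcp_rot()).as_matrix())
a=viewer.get_image("scene")[170:250,330:430][:,:,::-1];b=viewer.get_image("top")[180:260,320:420][:,:,::-1]
cv2.imwrite("pics/final.png",cv2.resize(np.hstack([a,b]),None,fx=4,fy=4,interpolation=cv2.INTER_CUBIC))
E
```

```text
19.17 [ 0.5846 -0.2674  0.1753] [ 0.8441 -0.4895 -3.3479] [-0.0588 -0.0412  0.022 ] 0.0101
20.07 [ 0.5847 -0.2674  0.1484] [ 0.3512 -0.3444 -2.705 ] [-0.0162 -0.1127 -0.0155] 0.0102
[[ 0.3908  0.9205  0.0005]
 [ 0.9205 -0.3908 -0.0003]
 [-0.0001  0.0006 -1.    ]]
```

View pics/final.png

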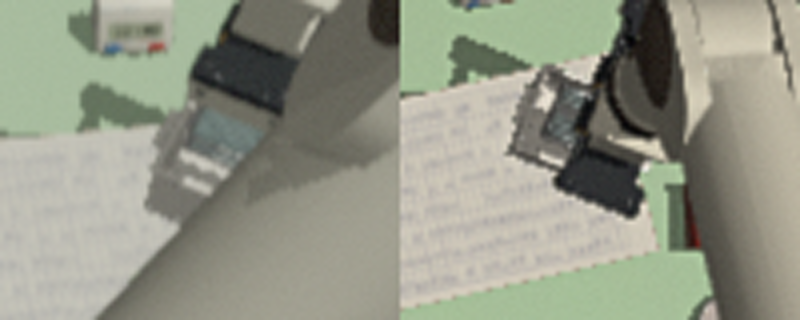

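The picture shows the basket above the mouth at top crop (570,110), parallel to the trough's edges and with an even margin at the visible left end. Nothing is touching, and the wrist carries only the rack's weight.

```bash
python3 - <<'E'
from bench import manip
print(manip.hand_in())
E
```

```text
the job is handed in; nothing more can be done
None
```

The job is handed in, with no verdict returned: the slide rack was drawn out of the stand, carried over the tube rack, and is held level and still about 13 mm above the trough's rim, centred and aligned as far as the partly blocked cameras show.

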